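Shut the draught shield of the analytical balance

ROBOT

A 6-joint arm with a two-finger parallel gripper is mounted at the origin on a cart in front of the work surface, level with it; the furniture and walls round the work are solid. World frame = base frame: x ahead of the robot, y to its left, z up, the work surface at z = 0. Lengths are in mm, angles in rad, forces in N, time in s.
With the tool pointing down it reaches from about 275 to 775 mm from the base axis. Payload 14.6 kg.
Tool frame: the origin (TCP) lies on the centre line of the jaws, within the pads' length; the fingertips stand 22 mm ahead of it and the grasp point (between the pads) lies 3 mm ahead of it; z points along the fingers, y is the line along which they close (so a half turn about z gives the same grasp; the last joint's range is limited). The gripper opens to 85 mm and grips with 20 to 120 N. Pads are 22 mm wide; open, the fingers measure 114 mm over their backs; the gripper's body (76 mm by 85 mm) begins 54 mm behind the grasp point. The pads swing forward as they close: fully open they stand 13 mm farther back than shut.
Start: joints at [-1.501, 0.263, -0.048, 1.259, 0, 1.415], TCP at [117.022, -511.795, 253.278] pointing down, gripper open.
Joint ranges: [-2.65, 2.65], [-0.89, 1.7], [-1.18, 1.37], [-2.13, 2.11], [-1.35, 1.29], [-3.14, 3.14]. Speed limits (rad/s): [1.89, 1.89, 2.57, 2.79, 3.14, 3.14].

INTERFACE

Orientations are given as a unit quaternion [x, y, z, w].
In Python, from plant import manip, viewer gives the robot as it stands. The module is installed in compiled form; this text tells all that it offers.
- The arm moves only by the tool play_rows, never from a script. Its argument "steps" is text: rows parted by semicolons, each of 6 numbers parted by spaces: the shift along the world's x, y, z in units of 30 mm (1.0 is 30 mm), then the turn, a rotation vector about the world's x, y, z in units of 5 degrees (1.0 is 5 degrees). A call has exactly 8 rows; each row shifts and turns the commanded pose from where the row before left it; what a row does not reach is not made up. A row lasts 1/10 s, in which the tool goes at most 50 mm and 8.59 degrees, less where a joint would pass 70% of its speed; a pose out of reach is approached as far as the arm can. A call is refused whole if a number of a shift passes 1 or a number of a turn 1, either way. A call with a gripper value outside its range is refused whole. "fingers" is the opening, from 0 (shut) to 1 (fully open), set as the call begins (left out, the last holds). The fingers move at their own pace and stop on an object; "newtons" is the grip in N (left out, the last holds). Time passes only in rows, so rows that do not move let the fingers close, or fill a call up. It gives the time, the measured TCP pose, the force, the opening and the grip force at its end, in the units of the state.
- manip.get_obs(): the state, without advancing time (a new reading comes with each control period).
- viewer.snapshot(name): name is "scene" or "top" or "wrist"; returns a dict with "image" (480x640x3 uint8, red, green, blue), "K" (3x3 intrinsics, pixels), "extrinsics" (4x4, takes a point from world to camera coordinates). Camera axes: x right, y up, looking along -z (the intrinsics and any distortion apply to the point x, -y, -z); pixel columns grow to the right and rows downward; lengths in mm; the calibration is good to about 2 mm. A picture is of the moment at which its call begins. There is no depth.
- manip.sign_off(): hands the job in; it is judged then, once.
The state is a dict: "time_s": time; "joints": joint angles; "dq": joint speeds; "joint_efforts": joint torques, N m; "tool_pos": TCP position; "eef_rot": TCP orientation; "contact_force": force on the tool from outside, world axes, zero at the start; "wrist_torque": the same for the moment, N m; "finger_gap": finger opening in mm; "grasp_force": force on a finger pad.
Only numpy, scipy, OpenCV 4.12 (cv2) and the standard library are available. Lean on these libraries where they do the work, as an engineer would, in place of code of your own. Each camera call takes 0.05 s, during which the arm holds its last target. There are 200 camera calls.

TASK

The crucible stands on the pan of the analytical balance and is ready to be weighed, but the glass draught shield is still open. With your fingertips push the left side pane, the right side pane and the roof pane fully shut, in any order; push gently and do not slam them. Leave the crucible standing as it is on the pan, and do not disturb the things lying on the bench.

Things in the scene. Friction and masses are not known exactly. Their poses are not given: they have to be found in the camera images.
- analytical_balance: analytical balance with glass draught shield, 380 x 230 x 317 mm, fixed on the worktop. Origin: centre of its underside. Axes: -x front (low housing with display, 66 high, towards the robot), +x rear, +y its left, z up. Glass chamber x -56 to 162, y -105 to 105, z 66 to 304 mm; its front and rear are fixed, side panes and roof slide
- analytical_balance_pane_left (a joint): left glass side pane (+y side of the balance): how far it stands open, m. 0 = fully shut at a firm stop, up to 0.115 = pushed right back. It slides along the balance's x axis, opening towards +x, against about 2.5 N of friction, and stays where it is left
- analytical_balance_pane_right (a joint): right glass side pane (-y side of the balance): how far it stands open, m. 0 = fully shut at a firm stop, up to 0.115 = pushed right back. It slides along the balance's x axis, opening towards +x, against about 2.5 N of friction, and stays where it is left
- analytical_balance_roof (a joint): the glass roof pane of the balance: how far it stands open, m. 0 = fully shut (a firm stop), up to 0.11 = pushed right back; it slides level along the balance's x axis, opening towards +x. Stays where it is left; moving it takes about 1.8 N of friction
- left_grip (a point): centre of the left pane's upper blue grip, moves with it; axes as the balance's. Block 20 mm long (x), 10 high, standing out 7 from the pane: outer face 3 further out (+y) than this point, flat glass face 4 further in. Push its rear end, 10 to +x, to shut the pane; nothing above stands out past the glass. A lower grip, 161 below: 12 long, 50 high, stands out 10
- right_grip (a point): centre of the right pane's upper blue grip, moves with it; axes as the balance's. Block 20 mm long (x), 10 high, standing out 7 from the pane: outer face 3 further out (-y) than this point, flat glass face 4 further in. Push its rear end, 10 to +x, to shut the pane; nothing above stands out past the glass. A lower grip, 161 below: 12 long, 50 high, stands out 10
- roof_grip (a point): centre of the blue grip on top of the roof pane; moves with the pane. A block 10 long (balance x), 30 wide (balance y), 9 high: its top is 4.5 above this point, the roof glass lies 5.5 below it. Axes as the balance's. Its rear face, 5 towards +x of this point, is the one to push on to shut the roof; the glass behind it is flat for 130
- pan (a point): centre of the top of the weighing pan (90 across) inside the chamber, axes as the balance's
- crucible: white porcelain crucible, 45 diameter at the rim, 37 high, 50 g, standing loose on the weighing pan; origin at the centre of its foot, z up
- crucible_tongs: steel crucible tongs, 66 x 222 x 9 mm, loose on the bench; a bystander. Origin at the centre of its underside
- moisture_tin_2: round aluminium tin with its lid on, 62 x 62 x 38 mm, loose on the bench; a bystander. Origin at the centre of its underside
- reagent_bottle: amber bottle with black cap, 60 x 60 x 114 mm, loose on the bench; a bystander. Origin at the centre of its underside
There are look-alikes about, which are no part of the job. What is shaped like the crucible but orange is not meant.

How it is judged (in metres and radians):
At the end, for the whole second after the job is handed in: Both side panes and the roof pane are shut to within 3 mm of their stops; the crucible stands upright (within 0.1 rad) and at rest on the pan; tongs, tin and bottle are within 15 mm of where they were (value of joint each of analytical_balance_pane_left, analytical_balance_pane_right, analytical_balance_roof below 0.003 m and distance between crucible and pan below 0.035 m and angle between crucible's own z axis and vertical below 0.1 rad and linear speed of crucible below 0.02 m/s and distance of each of crucible_tongs, moisture_tin_2, reagent_bottle from where it was at the start of the episode below 0.015 m); the robot touches nothing.
It fails at once if the crucible on the pan was shifted by more than 8 mm, lifted or tipped (distance of crucible from where it was at the start of the episode above 0.008 m or angle between crucible's own z axis and vertical above 0.2 rad).
It fails at once if a pane was slammed (moved shut faster than 0.35 m/s) (velocity of joint any of analytical_balance_pane_left, analytical_balance_pane_right, analytical_balance_roof below -0.35 m/s).
It fails at once if the balance was pushed or struck with more than 40 N (contact force between any of the fingers, the arm and analytical_balance above 40 N).
It fails at once if a thing lying on the bench was moved by more than 15 mm or lifted (distance of any of crucible_tongs, moisture_tin_2, reagent_bottle from where it was at the start of the episode above 0.015 m).
It also fails if it takes over 54 s, if anything falls off the work surface, if the arm or the gripper's body presses on something with over 40 N, if the wrist force passes 120 N, or if a joint passes its speed limit or range.

## Working session

There is one attempt and no reset: what is moved stays moved. The work goes in short steps, Python scripts to look and compute and a tool call to move; the robot and the scene stay as the last step left them, time stands still between calls to the robot, and variables do not carry over. Pictures are saved under pics/ and viewed, at most 13 in all, crops included, and the job is handed in when it is done.

Besides the shell and the picture viewer there is one more tool, called after "Call:" as name(argument=value, ...), one argument or row to a line, values as JSON. play_rows: Moves the arm, as the interface text tells. Its arguments: {"type":"object","properties":{"steps":{"type":"string"},"fingers":{"type":"number"},"newtons":{"type":"number"}},"required":["steps"]}

```bash
mkdir -p pics; cat > h.py <<'E'
import numpy as np, cv2
from plant import manip, viewer
def snap(n,tag):
    s=viewer.snapshot(n); cv2.imwrite(f'pics/{tag}.png',s['image'][:,:,::-1]); np.savez(f'pics/{tag}.npz',K=s['K'],E=s['extrinsics']); return s
def ray(tag,u,v):
    d=np.load(f'pics/{tag}.npz'); K,E=d['K'],d['E']
    p=np.linalg.inv(K)@[u,v,1]; p=np.array([p[0],-p[1],-p[2]])
    R,t=E[:3,:3],E[:3,3]; return -R.T@t, R.T@p/np.linalg.norm(p)
def onz(tag,u,v,z):
    c,r=ray(tag,u,v); return c+r*(z-c[2])/r[2]
def tri(obs):
    A=np.zeros((3,3));b=np.zeros(3)
    for o in obs:
        c,r=ray(*o);P=np.eye(3)-np.outer(r,r);A+=P;b+=P@c
    x=np.linalg.solve(A,b); return x,[float(np.linalg.norm((np.eye(3)-np.outer(r,r))@(x-c))) for c,r in (ray(*o) for o in obs)]
def proj(tag,p):
    d=np.load(f'pics/{tag}.npz');q=d['E'][:3,:3]@p+d['E'][:3,3];q=d['K']@[q[0],-q[1],-q[2]];return q[:2]/q[2]
E
python3 - <<'E'
from h import *
for n in('scene','top'):
    s=snap(n,n+'0'); print(n,s['K'].tolist(),s['extrinsics'].round(3).tolist())
a=[cv2.imread(f'pics/{n}0.png') for n in('scene','top')]
print(manip.get_obs())
E
```

```text
scene [[456.7120582430464, 0.0, 321.0689382853653], [0.0, 456.7120582430464, 244.299998848086], [0.0, 0.0, 1.0]] [[-0.411, -0.911, -0.01, 301.553], [0.688, -0.318, 0.652, -470.515], [-0.597, 0.261, 0.758, -746.527], [0.0, 0.0, 0.0, 1.0]]
top [[500.6936426315492, 0.0, 306.5769884153229], [0.0, 500.6936426315492, 240.18973193557363], [0.0, 0.0, 1.0]] [[0.005, -0.999, 0.055, 56.522], [0.991, 0.012, 0.136, -567.62], [-0.137, 0.053, 0.989, -1212.36], [0.0, 0.0, 0.0, 1.0]]
{'time_s': 0.1, 'joints': array([-1.50128586e+00,  2.63438940e-01, -4.88460890e-02,  1.25941646e+00,
       -2.06368718e-05,  1.41548429e+00]), 'dq': array([ 0.0013167 ,  0.00011475,  0.00242006,  0.00166534, -0.0008612 ,
        0.00070711]), 'joint_efforts': array([ 3.65872016e-03, -6.38577318e+01,  3.85064793e+01,  9.99934593e-03,
       -1.96085757e-04,  7.59782722e-06]), 'tool_pos': array([ 117.00755681, -511.56417754,  252.90197418]), 'eef_rot': array([ 9.93688403e-01,  1.12174651e-01,  9.10126617e-06, -4.52609002e-04]), 'contact_force': array([ 0.44503027,  0.18425242, -0.78009972]), 'wrist_torque': array([-0.02570138,  0.00548098,  0.00883579]), 'grasp_force': 0.0, 'finger_gap': 85.52613393035433}
```

View pics/scene0.png

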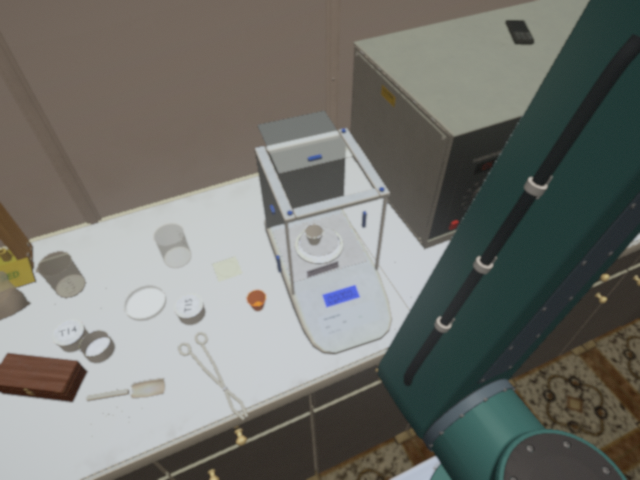

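View pics/top0.png

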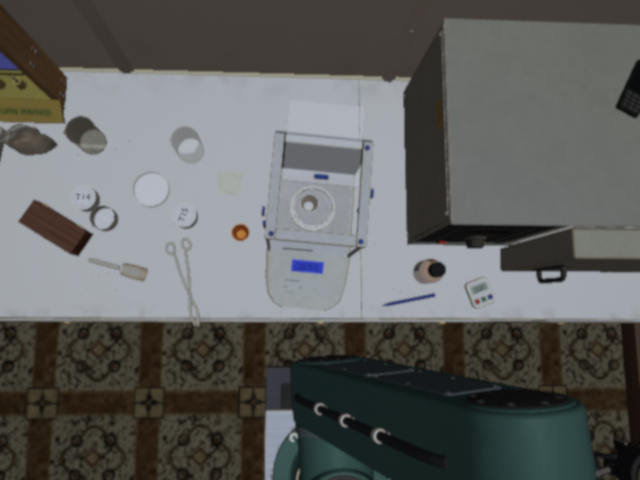

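The scene view shows the balance with its roof grip at (315,157), left grips at (271,209) and (279,264), and right lower grip at (364,219). The top view shows the roof grip at (321,177), left grip at (265,211) and right grip at (372,193). The oven is to the right of the balance, starting at column 405.

Possible mix-ups: 
- **Crucible:** the white one on the pan is at top (309,203); the orange look-alike is at (240,232).
- **Grips:** the blue corner caps at (271,234), (361,241) and (367,148) are not grips.

```bash
python3 - <<'E'
from h import *
for n in('scene0','top0'):
    im=cv2.imread(f'pics/{n}.png').astype(int); B,G,R=im[...,0],im[...,1],im[...,2]
    m=((B-R>35)&(B-G>25)).astype(np.uint8)
    k,l,st,c=cv2.connectedComponentsWithStats(m)
    for i in range(1,k):
        if st[i,4]>3 and 250<c[i,0]<400: print(n,c[i].round(1),st[i])
    x0,y0,x1,y1=(245,110,405,360) if n=='scene0' else (240,80,440,320)
    cr=cv2.imread(f'pics/{n}.png')[y0:y1,x0:x1]
    s=2.4; cv2.imwrite(f'pics/c_{n}.png',cv2.resize(cr,None,fx=s,fy=s,interpolation=cv2.INTER_CUBIC))
a=cv2.imread('pics/c_scene0.png');b=cv2.imread('pics/c_top0.png');H=600
b=cv2.copyMakeBorder(b,0,H-b.shape[0],0,0,cv2.BORDER_CONSTANT)
cv2.imwrite('pics/crop.png',np.hstack([a[:H],b])[:, :880][:, :]); o=cv2.imread('pics/crop.png');cv2.imwrite('pics/crop.png',cv2.resize(o,(800,int(o.shape[0]*800/o.shape[1]))))
E
```

```text
scene0 [343.2 130. ] [342 129   4   3  10]
scene0 [314.3 156.9] [308 154  14   6  52]
scene0 [381.4 188.6] [380 187   4   4  15]
scene0 [272.  208.1] [270 205   5   8  27]
scene0 [289.5 212.3] [288 211   4   4  14]
scene0 [364.1 212.7] [363 211   3   4   9]
scene0 [277.2 257.3] [276 256   3   4  10]
scene0 [340.5 295.6] [322 285  38  23 538]
top0 [367. 147.] [365 145   5   5  13]
top0 [321. 176.] [315 174  13   5  55]
top0 [371.8 192.4] [371 189   3   8  18]
top0 [262.7 210.5] [262 207   3   8  17]
top0 [263.9 222.4] [263 221   3   4   7]
top0 [270.6 232.8] [269 231   4   5  16]
top0 [360.5 241. ] [359 239   4   5  16]
top0 [307.  266.1] [291 259  33  15 432]
```

View pics/crop.png

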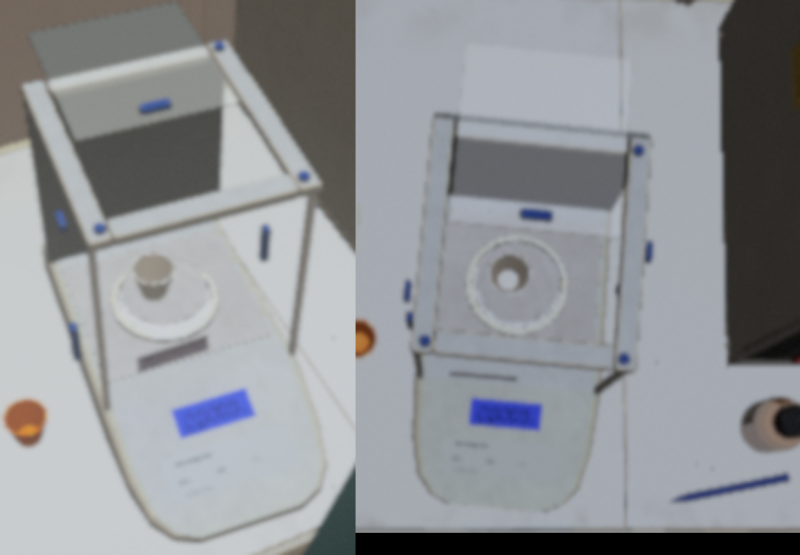

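```bash
python3 - <<'E'
from h import *
P={}
for n,a,b in [('roof',(314.3,156.9),(321,176)),('left',(272,208.1),(262.7,210.5)),('FL',(289.5,212.3),(270.6,232.8)),('FR',(381.4,188.6),(360.5,241)),('RR',(343.2,130),(367,147)),('leftlow',(277.2,259),(263.9,222.4)),('display',(340.5,295.6),(307,266.1))]:
    p,e=tri([('scene0',*a),('top0',*b)]);P[n]=p;print(n,p.round(1),np.round(e,1))
d=P['RR']-P['FR'];print('yaw x',np.degrees(np.arctan2(d[1],d[0])),np.linalg.norm(d))
d=P['FL']-P['FR'];print('yaw y',np.degrees(np.arctan2(-d[0],d[1])),np.linalg.norm(d))
zr=P['left'][2]
print('right onz',onz('top0',371.8,192.4,zr),'left',onz('top0',262.7,210.5,zr))
for nm,u,v,z in [('ovenedge bottom',405,222,0),('oven front low',412,240,0),('oven top near',443,20,300),('oven top near2',450,222,300),('bottle',430,270,110),('tin',185,215,38),('orange',240,232,30),('crucible foot',308,207,70),('tong',170,245,5),('tongs end',196,322,5),('wall',320,72,0)]: print(nm,onz('top0',u,v,z).round(0))
p,e=tri([('scene0',355,50),('top0',443,20)]);print('oven corner far',p,e)
p,e=tri([('scene0',449,136),('top0',450,222)]);print('oven corner near',p,e)
E
```

```text
roof [657.2  47.  312.1] [1.4 1.4]
left [592.7 161.9 277.9] [1.5 1.5]
FL [543.3 144.9 304.9] [1.5 1.5]
FR [529.3 -31.6 304.6] [1.3 1.3]
RR [720.8 -46.9 305.5] [1.7 1.7]
leftlow [594.7 164.2 126.3] [1.4 1.4]
display [500.5  59.7  51.7] [1.3 1.3]
yaw x -4.562653662123742 192.17596447499488
yaw y -4.5388335536677635 176.99283924194413
right onz [634.53573614 -59.12322796 277.87913109] left [593.24084071 163.31451037 277.87913109]
ovenedge bottom [ 623. -198.    0.]
oven front low [ 576. -215.    0.]
oven top near [1007. -213.  300.]
oven top near2 [ 571. -213.  300.]
bottle [ 490. -227.  110.]
tin [626. 364.  38.]
orange [587. 228.  30.]
crucible foot [645.  60.  70.]
tong [555. 404.   5.]
tongs end [364. 333.   5.]
wall [1031.   25.    0.]
oven corner far [ 990.25080005 -208.22937099  323.42357869] [4.387891068713209, 4.387891068713362]
oven corner near [ 562.89864805 -194.91960728  348.62098659] [0.6580326723590181, 0.6580326723590458]
```

Call:
play_rows(
  steps="0.8 0.8 0.45 0 0 -0.44;0.8 0.8 0.45 0 0 -0.44;0.8 0.8 0.45 0 0 -0.44;0.8 0.8 0.45 0 0 -0.44;0.8 0.8 0.45 0 0 -0.44;0.8 0.8 0.45 0 0 -0.44;0.8 0.8 0.45 0 0 -0.44;0.8 0.8 0.45 0 0 -0.44",
  fingers=0,
  newtons=40,
)

```text
time_s: 0.9
tool_pos: [309.7, -318.6, 361.7]
eef_rot: [0.999, -0.042, -0.0, -0.0]
contact_force: [0.8, -0.2, 0.4]
finger_gap: -0.2
grasp_force: 0.0
```

Call:
play_rows(
  steps="0.8 0.8 0 0 0 0;0.8 0.8 0 0 0 0;0.8 0.8 0 0 0 0;0.8 0.8 0 0 0 0;0.8 0.8 0 0 0 0;0.8 0.8 0 0 0 0;0.8 0.8 0 0 0 0;0.8 0.8 0 0 0 0",
)

```text
time_s: 1.7
tool_pos: [501.8, -126.5, 361.1]
eef_rot: [0.999, -0.041, -0.0, -0.0]
contact_force: [0.7, -0.7, 0.3]
finger_gap: -0.1
grasp_force: 0.0
```

Call:
play_rows(
  steps="0.85 0.72 0 0 0 0;0.85 0.72 0 0 0 0;0.85 0.72 0 0 0 0;0.85 0.72 0 0 0 0;0.85 0.72 0 0 0 0;0.85 0.72 0 0 0 0;0.85 0.72 0 0 0 0;0.58 0.63 0 0 0 0",
)

```text
time_s: 2.5
tool_pos: [697.5, 36.7, 360.2]
eef_rot: [0.999, -0.033, -0.001, -0.003]
contact_force: [0.4, -0.5, 1.0]
finger_gap: 0.2
grasp_force: 0.0
```

```bash
python3 - <<'E'
from h import *
s=snap('wrist','w1');print(s['extrinsics'].round(3).tolist(),manip.get_obs()['tool_pos'])
for n in ['scene','top']: snap(n,n+'1')
print(proj('w1',np.array([657.2,47,312.1])),proj('w1',np.array([634,-59,278])),proj('w1',np.array([593,162,278])))
a=cv2.imread('pics/w1.png');b=cv2.imread('pics/top1.png')[80:320,220:440];c=cv2.imread('pics/scene1.png')[80:320,230:420]
f=lambda i:cv2.resize(i,(int(i.shape[1]*300/i.shape[0]),300))
r=np.hstack([f(b),f(c)]);
cv2.imwrite('pics/m1.png',np.hstack([cv2.resize(a,(480,360)),cv2.copyMakeBorder(r,0,60,0,0,cv2.BORDER_CONSTANT)])[:,:1000]) 
o=cv2.imread('pics/m1.png');cv2.imwrite('pics/m1.png',cv2.resize(o,(800,int(o.shape[0]*800/o.shape[1]))))
E
```

```text
[[-0.065, -0.998, -0.005, 83.619], [0.949, -0.06, -0.311, -586.269], [0.31, -0.025, 0.951, -696.826], [0.0, 0.0, 0.0, 1.0]] [698.76122298  37.51711799 358.88958929]
[308.81385653 352.93837619] [478.8382191 342.6069529] [151.76687391 410.59467325]
```

View pics/m1.png

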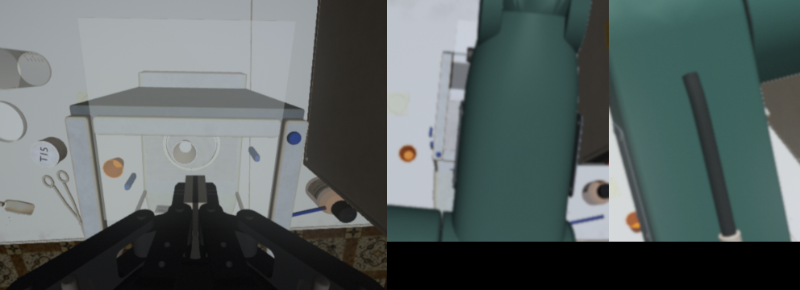

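The wrist view looks forward-down over the balance. The fingers, at about (195,180), stand behind the roof grip. Two lower grips show at (131,182) and (254,155), and the crucible is at (185,150). The arm hides the balance from the other two cameras. Next I lower behind the roof grip.

Call:
play_rows(
  steps="0 0.1 -0.15 0 0 0;0 0.1 -0.15 0 0 0;0 0 -0.15 0 0 0;0 0 -0.1 0 0 -0.1;0 0 -0.1 0 0 0;0 0 -0.06 0 0 0;0 0 -0.06 0 0 0;0 0 0 0 0 0",
)

```text
time_s: 3.45
tool_pos: [696.1, 36.0, 338.0]
eef_rot: [0.999, -0.034, 0.0, -0.005]
contact_force: [0.1, -0.5, 0.1]
finger_gap: 0.1
grasp_force: 0.0
```

```bash
python3 - <<'E'
from h import *
for i in range(2):
  o=manip.get_obs(); print(o['joints'].round(3),o['tool_pos'],o['eef_rot'],o['contact_force'])
E
```

```text
[-0.069  0.612  0.761  1.721  0.009  3.141] [696.05639406  36.0402744  338.01574377] [ 9.99419594e-01 -3.37598793e-02  5.89160508e-05 -4.55436364e-03] [ 0.14237239 -0.47612456  0.12506393]
[-0.069  0.612  0.761  1.721  0.009  3.141] [696.05639406  36.0402744  338.01574377] [ 9.99419594e-01 -3.37598793e-02  5.89160508e-05 -4.55436364e-03] [ 0.14237239 -0.47612456  0.12506393]
```

Call:
play_rows(
  steps="0 0.2 0 0 0 0;0 0 0 0 0 0;0 0 0 0 0 0;0 0 0 0 0 0;0 0 0 0 0 0;0 0 0 0 0 0;0 0 0 0 0 0;0 0 0 0 0 0",
)

```text
time_s: 4.25
tool_pos: [695.9, 39.6, 338.2]
eef_rot: [0.999, -0.031, 0.0, -0.005]
contact_force: [-0.1, 0.0, -0.1]
finger_gap: 0.1
grasp_force: 0.0
```

Joint 6 is at its limit, so I turn the tool a quarter turn back.

Call:
play_rows(
  steps="0 0 0 0 0 1;0 0 0 0 0 1;0 0 0 0 0 1;0 0 0 0 0 1;0 0 0 0 0 1;0 0 0 0 0 1;0 0 0 0 0 1;0 0 0 0 0 1",
)

```text
time_s: 5.05
tool_pos: [695.9, 39.7, 338.2]
eef_rot: [0.949, 0.314, -0.002, -0.005]
contact_force: [-0.0, 0.4, 0.5]
finger_gap: -0.6
grasp_force: 0.0
```

Call:
play_rows(
  steps="0 0 0 0 0 1;0 0 0 0 0 1;0 0 0 0 0 1;0 0 0 0 0 1;0 0 0 0 0 1;0 0 0 0 0 1;0 0 0 0 0 1;0 0 0 0 0 1",
)

```text
time_s: 5.85
tool_pos: [695.9, 39.6, 338.2]
eef_rot: [0.785, 0.62, -0.003, -0.004]
contact_force: [-0.5, 0.4, 0.1]
finger_gap: 0.0
grasp_force: 0.0
```

Call:
play_rows(
  steps="0 0.07 0 0 0 0.9;0 0.07 0 0 0 0.87;0 0 -0.05 0 0 0;0 0 -0.05 0 0 0;0 0 -0.03 0 0 0;0 0 -0.03 0 0 0;0 0 0 0 0 0;0 0 0 0 0 0",
)

```text
time_s: 6.65
tool_pos: [695.9, 43.8, 333.4]
eef_rot: [0.736, 0.677, -0.004, -0.004]
contact_force: [-0.8, 0.2, -0.4]
finger_gap: 0.1
grasp_force: 0.0
```

```bash
python3 - <<'E'
from h import *
o=manip.get_obs(); print(o['joints'].round(3),o['tool_pos'],o['eef_rot'],o['contact_force'])
snap('wrist','w2')
for p in ([657.2,47,312.1],[593,162,278],[634,-59,278]): print(proj('w2',np.array(p)))
print('tip',proj('w2',o['tool_pos']-[0,0,22]))
E
```

```text
[-0.054  0.621  0.767  1.727  0.     1.6  ] [695.92432053  43.80069974 333.40964158] [ 0.73598193  0.67697954 -0.00368115 -0.00396933] [-0.80308167  0.21426057 -0.3677214 ]
[232.81934663 309.08083387]
[63.92436721 45.1959072 ]
[236.37164958 436.84759914]
tip [321.92918256 308.71974687]
```

View pics/w2.png

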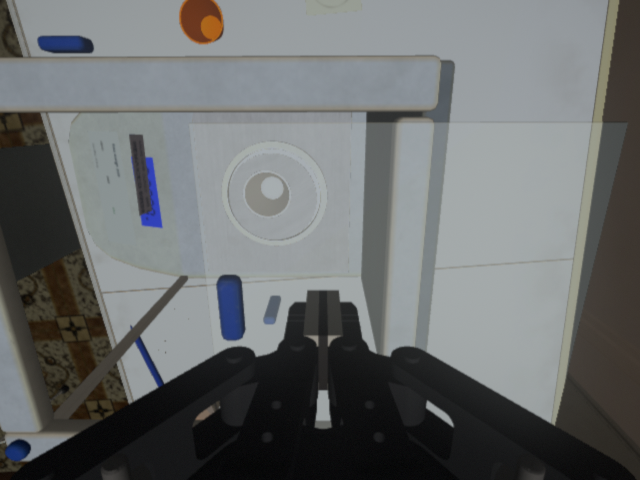

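The wrist view shows the roof grip at (231,308), which matches its projection to within 2 px. The fingertips are at (323,310) with about 26 mm clear behind the grip. The left grip is at (65,44), also matching. Now I push the roof.

Call:
play_rows(
  steps="-0.2 0.016 0 0 0 0;-0.2 0.016 0 0 0 0;-0.2 0.016 0 0 0 0;-0.1 0.008 0 0 0 0;-0.1 0.008 0 0 0 0;-0.1 0.008 0 0 0 0;-0.1 0.008 0 0 0 0;-0.1 0.008 0 0 0 0",
)

```text
time_s: 7.5
tool_pos: [662.9, 46.5, 333.4]
eef_rot: [0.736, 0.677, -0.004, -0.004]
contact_force: [2.2, 0.7, 1.1]
finger_gap: 0.3
grasp_force: 0.9
```

Call:
play_rows(
  steps="-0.2 0.016 0 0 0 0;-0.2 0.016 0 0 0 0;-0.2 0.016 0 0 0 0;-0.2 0.016 0 0 0 0;-0.2 0.016 0 0 0 0;-0.2 0.016 0 0 0 0;-0.2 0.016 0 0 0 0;-0.2 0.016 0 0 0 0",
)

```text
time_s: 8.3
tool_pos: [614.4, 50.4, 333.4]
eef_rot: [0.736, 0.677, -0.004, -0.004]
contact_force: [1.8, -0.3, -1.8]
finger_gap: -0.2
grasp_force: 1.0
```

```bash
python3 - <<'E'
from h import *
o=manip.get_obs(); print(o['joints'].round(3),o['tool_pos'],o['eef_rot'],o['contact_force'])
snap('wrist','w3')
E
```

```text
[-0.05   0.436  0.433  1.578  0.     1.603] [614.39283654  50.39650161 333.39979138] [ 0.73584854  0.67712444 -0.0036707  -0.0039934 ] [ 1.81178654 -0.31369626 -1.80028807]
```

View pics/w3.png

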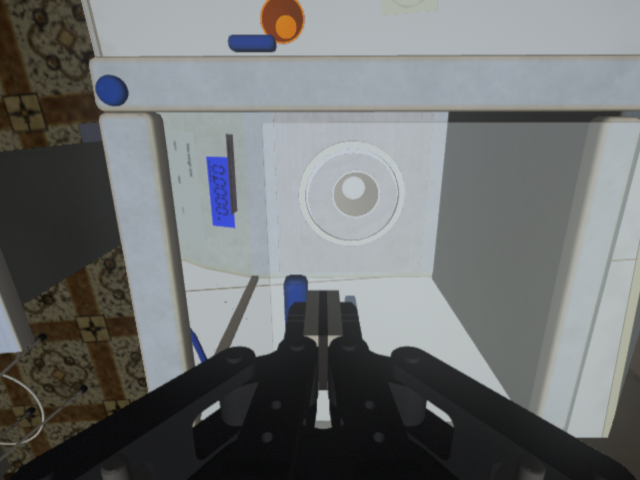

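The roof grip at (295,295) moves with the fingertips. The front edge of the pane, at column 270, is about 40 mm from the front bar's inner edge at column 178.

Call:
play_rows(
  steps="-0.16 0.013 0 0 0 0;-0.16 0.013 0 0 0 0;-0.16 0.013 0 0 0 0;-0.16 0.013 0 0 0 0;-0.16 0.013 0 0 0 0;-0.16 0.013 0 0 0 0;-0.1 0.008 0 0 0 0;-0.06 0.005 0 0 0 0",
)

```text
time_s: 9.15
tool_pos: [581.0, 53.1, 333.4]
eef_rot: [0.736, 0.677, -0.004, -0.004]
contact_force: [1.9, -0.1, 1.5]
finger_gap: 0.1
grasp_force: 0.9
```

Call:
play_rows(
  steps="-0.03 0.002 0 0 0 0;-0.03 0.003 0 0 0 0;-0.03 0.002 0 0 0 0;-0.03 0.003 0 0 0 0;-0.03 0.002 0 0 0 0;-0.03 0.002 0 0 0 0;-0.03 0.002 0 0 0 0;-0.03 0.003 0 0 0 0",
)

```text
time_s: 9.95
tool_pos: [577.8, 53.3, 333.5]
eef_rot: [0.736, 0.677, -0.001, -0.001]
contact_force: [31.7, -0.9, -9.5]
finger_gap: -0.3
grasp_force: 16.0
```

That looks like the roof stop: 32 N reached under slow pushing. I back off and lift, then check it and refine the side grips.

Call:
play_rows(
  steps="0.15 -0.01 0 0 0 0;0.2 -0.01 0 0 0 0;0.2 -0.01 0.2 0 0 0;0 0 0.4 0 0 0;0 0 0.5 0 0 0;0.2 0.5 0.1 0 0 0;0.2 0.8 0 0 0 0;0.2 0.8 0 0 0 0",
)

```text
time_s: 10.75
tool_pos: [608.7, 116.3, 369.3]
eef_rot: [0.736, 0.677, -0.004, -0.004]
contact_force: [0.0, -1.1, -0.1]
finger_gap: -0.2
grasp_force: 0.0
```

```bash
cat >> h.py <<'E'
def blobs(n):
    im=cv2.imread(f'pics/{n}.png').astype(int); B,G,R=im[...,0],im[...,1],im[...,2]
    m=((B-R>35)&(B-G>25)).astype(np.uint8)
    k,l,st,c=cv2.connectedComponentsWithStats(m)
    return [(c[i].round(1),st[i]) for i in range(1,k) if st[i,4]>40]
E
python3 - <<'E'
from h import *
snap('wrist','w4')
for n in('w2','w3','w4'):
    for b in blobs(n): print(n,*b)
print(manip.get_obs()['tool_pos'])
E
```

```text
w2 [60.5 42.6] [ 38  36  46  15 613]
w2 [151.8 199. ] [140 157  23  72 771]
w2 [229.8 308.8] [ 217  279   26   61 1285]
w2 [269.  320.6] [265 318   9   6  48]
w2 [148.5 362.2] [135 338  28  49 295]
w2 [ 15.8 451.9] [  5 443  23  18 296]
w3 [250.8  41.7] [229  35  45  15 622]
w3 [110.1  89.9] [ 96  75  29  30 689]
w3 [219.5 191.4] [ 206  156   30   73 1541]
w3 [294.2 292.7] [284 279  23  43 559]
w3 [197.6 347.3] [191 331  15  31 167]
w4 [304.1 154. ] [299 150  11   9  92]
w4 [289.4 180.5] [273 176  34  10 322]
w4 [192.7 229.4] [183 220  21  20 317]
w4 [243.4 253.4] [232 239  23  31 603]
[609.08504484 119.39831017 368.70154468]
```

View pics/w4.png

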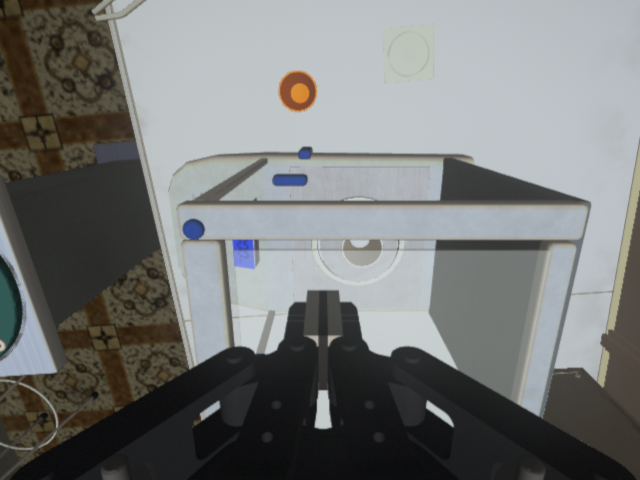

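The roof pane's front edge no longer shows over the pan, so it looks shut; I will check again at the end. The left upper grip is at (289,180), the lower at (304,154), and the tips are at (323,310).

```bash
python3 - <<'E'
from h import *
p,e=tri([('w2',60.5,42.6),('w3',250.8,41.7),('w4',289.4,180.5)]);print('left',p,e)
q,e2=tri([('w3',110.1,89.9),('w4',192.7,229.4)]);print('FL',q,e2)
o=np.array([579.2,53.2]);a=np.radians(-4.55);b=np.array([[np.cos(a),np.sin(a)],[-np.sin(a),np.cos(a)]])
for r in(p,q):print(b@(r[:2]-o))
# outer/inner edge of grip at z 283 in w4 & w2
for t,u,v in [('w4',289.4,176),('w4',289.4,185.5),('w4',273,180.5),('w4',307,180.5),('w2',60.5,36),('w2',60.5,50.5),('w3',250.8,35),('w3',250.8,49.5)]:
  print(t,b@(onz(t,u,v,283)[:2]-o))
E
```

```text
left [592.95876889 162.70341943 279.77156228] [0.009280020145582497, 0.017272952146420693, 0.016793674940832053]
FL [543.10302633 145.80471693 307.83642965] [0.016985933989795494, 0.016985933989794356]
[  5.02860677 110.24978776]
[-43.32945686  89.44933356]
w4 [  5.45513845 113.32980718]
w4 [  5.28190245 107.94641234]
w4 [ -3.91728983 110.81049803]
w4 [ 15.33330179 110.76924503]
w2 [  7.69806904 112.15919119]
w2 [  6.45482375 106.68547635]
w3 [  5.78440896 112.16283674]
w3 [  5.43534619 106.7198521 ]
```

Call:
play_rows(
  steps="0.31 0.83 0 0 0 0;0.31 0.82 0 0 0 0;0 0 -0.4 0 0 0;0 0 -0.6 0 0 0;0 0 -0.5 0 0 0;0 0 -0.2 0 0 0;0 0 0 0 0 0;0 0 0 0 0 0",
)

```text
time_s: 11.6
tool_pos: [627.3, 165.2, 319.0]
eef_rot: [0.736, 0.677, -0.004, -0.004]
contact_force: [-0.1, -0.1, 0.9]
finger_gap: -0.1
grasp_force: 0.0
```

Call:
play_rows(
  steps="0 0.12 0 0 0 0;0 0 -0.2 0 0 0;0 0 -0.25 0 0 0;0 0 -0.25 0 0 0;0 0 -0.15 0 0 0;0 0 -0.1 0 0 0;0 0 0 0 0 0;0 0 0 0 0 0",
)

```text
time_s: 12.4
tool_pos: [627.2, 168.8, 290.0]
eef_rot: [0.736, 0.677, -0.004, -0.004]
contact_force: [0.0, 0.2, 0.3]
finger_gap: 0.0
grasp_force: 0.0
```

```bash
python3 - <<'E'
from h import *
o=manip.get_obs();print(o['joints'].round(3),o['tool_pos'],o['contact_force'])
snap('wrist','w5'); im=cv2.imread('pics/w5.png')[140:440,160:560]; cv2.imwrite('pics/w5c.png',cv2.resize(im,None,fx=2,fy=2))
E
```

```text
[0.137 0.495 0.416 1.502 0.002 1.79 ] [627.24261286 168.81241066 290.01420971] [0.02666429 0.15965774 0.325621  ]
```

View pics/w5c.png

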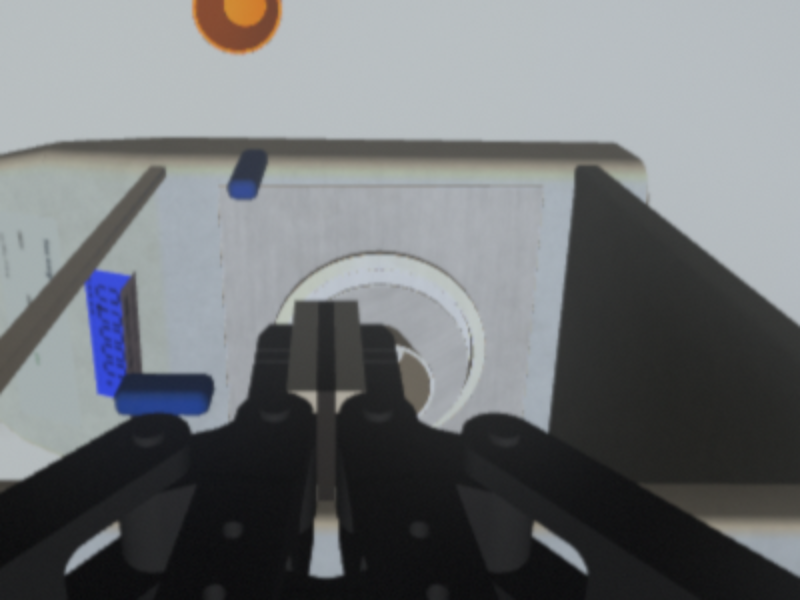

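The wrist view shows the left upper grip at crop (165,395), about 8 mm ahead of the finger at column 255, with the finger and grip overlapping in depth. Push gently.

Call:
play_rows(
  steps="-0.1 0.003 0 0 0 0;-0.1 0.003 0 0 0 0;-0.1 0.003 0 0 0 0;-0.1 0.008 0 0 0 0;-0.1 0.008 0 0 0 0;-0.05 0.004 0 0 0 0;0 0 0 0 0 0;0 0 0 0 0 0",
)

```text
time_s: 13.25
tool_pos: [610.7, 169.7, 289.9]
eef_rot: [0.736, 0.677, -0.004, -0.004]
contact_force: [1.1, 0.6, 0.3]
finger_gap: 0.1
grasp_force: 0.6
```

Call:
play_rows(
  steps="-0.05 0.004 0 0 0 0;-0.05 0.004 0 0 0 0;-0.05 0.004 0 0 0 0;-0.04 0.003 0 0 0 0;-0.02 0.002 0 0 0 0;0 0 0 0 0 0;0 0 0 0 0 0;0 0 0 0 0 0",
)

```text
time_s: 14.05
tool_pos: [604.4, 170.2, 289.8]
eef_rot: [0.736, 0.677, -0.004, -0.004]
contact_force: [2.2, -0.1, 0.5]
finger_gap: -0.2
grasp_force: 0.8
```

```bash
python3 - <<'E'
from h import *
snap('wrist','w6')
for n in('w5','w6'):
    for b in blobs(n): print(n,*b)
E
```

```text
w5 [280.8 234.4] [274 230  14  10 125]
w5 [222.6 317. ] [ 202  274   63   74 1640]
w5 [ 86.7 425.5] [ 80 420  15  12  57]
w6 [294.9 233.6] [288 229  15  10 128]
w6 [245.1 317.9] [ 225  276   59   72 1728]
```

```bash
python3 - <<'E'
from h import *
o=np.array([579.2,53.2]);a=np.radians(-4.55);b=np.array([[np.cos(a),np.sin(a)],[-np.sin(a),np.cos(a)]])
for t,u,v in [('w5',280.8,234.4),('w6',294.9,233.6)]: print(t,b@(onz(t,u,v,142)[:2]-o))
print(b@(np.array([604.4,170.2])-o))
E
```

```text
w5 [  5.4978451  112.99948563]
w6 [ -6.55245765 113.28117528]
[ 15.83908413 118.63036464]
```

The pane moved 12 mm with the fingers. Keep going in short steps.

Call:
play_rows(
  steps="-0.05 0.004 0 0 0 0;-0.05 0.004 0 0 0 0;-0.05 0.004 0 0 0 0;-0.04 0.003 0 0 0 0;-0.02 0.002 0 0 0 0;0 0 0 0 0 0;0 0 0 0 0 0;0 0 0 0 0 0",
)

```text
time_s: 14.9
tool_pos: [598.1, 170.7, 289.8]
eef_rot: [0.736, 0.677, -0.004, -0.004]
contact_force: [1.7, -0.2, -0.1]
finger_gap: -0.0
grasp_force: 0.8
```

Call:
play_rows(
  steps="-0.04 0.004 0 0 0 0;-0.04 0.003 0 0 0 0;-0.04 0.003 0 0 0 0;-0.03 0.003 0 0 0 0;-0.02 0.001 0 0 0 0;0 0 0 0 0 0;0 0 0 0 0 0;0 0 0 0 0 0",
)

```text
time_s: 15.7
tool_pos: [593.0, 171.2, 289.9]
eef_rot: [0.736, 0.677, -0.004, -0.004]
contact_force: [2.1, -0.6, 1.0]
finger_gap: 0.2
grasp_force: 0.9
```

Call:
play_rows(
  steps="-0.04 0.004 0 0 0 0;-0.04 0.003 0 0 0 0;-0.03 0.003 0 0 0 0;-0.03 0.003 0 0 0 0;-0.02 0.001 0 0 0 0;0 0 0 0 0 0;0 0 0 0 0 0;0 0 0 0 0 0",
)

```text
time_s: 16.5
tool_pos: [588.2, 171.6, 289.9]
eef_rot: [0.736, 0.677, -0.004, -0.004]
contact_force: [0.4, -0.0, 0.4]
finger_gap: -0.0
grasp_force: 0.9
```

Call:
play_rows(
  steps="-0.04 0.003 0 0 0 0;-0.03 0.003 0 0 0 0;-0.03 0.003 0 0 0 0;-0.02 0.002 0 0 0 0;-0.02 0.001 0 0 0 0;0 0 0 0 0 0;0 0 0 0 0 0;0 0 0 0 0 0",
)

```text
time_s: 17.3
tool_pos: [584.9, 171.8, 290.1]
eef_rot: [0.736, 0.677, -0.003, -0.003]
contact_force: [8.3, -0.1, -1.2]
finger_gap: -0.3
grasp_force: 4.4
```

Call:
play_rows(
  steps="-0.02 0.001 0 0 0 0;-0.02 0.002 0 0 0 0;0 0 0 0 0 0;0 0 0 0 0 0;0.2 0.1 0 0 0 0;0.3 0.2 0.2 0 0 0;0 0 0.8 0 0 0;0 0 0.8 0 0 0",
)

```text
time_s: 18.1
tool_pos: [597.3, 181.3, 343.9]
eef_rot: [0.736, 0.677, -0.005, -0.005]
contact_force: [0.4, -0.0, 0.4]
finger_gap: -0.1
grasp_force: 0.0
```

```bash
python3 - <<'E'
from h import *
snap('wrist','w7')
o=manip.get_obs();print(o['tool_pos'],o['joints'].round(2))
c=np.array([579.2,53.2]);a=np.radians(-4.55);b=np.array([[np.cos(a),np.sin(a)],[-np.sin(a),np.cos(a)]])
for q,s in blobs('w7'):
    print(q,s,'z283',b@(onz('w7',*q,283)[:2]-c),'z142',b@(onz('w7',*q,142)[:2]-c))
E
```

```text
[597.73433153 181.28600456 347.8665922 ] [0.16 0.46 0.5  1.63 0.   1.82]
[289.4 226.8] [284 223  12   9  95] z283 [ -9.44959705 154.85152976] z142 [-24.77469444 113.10318883]
[245.4 268.3] [242 263   9  15  79] z283 [-33.83793178 131.59264922] z142 [-68.1091082   71.77564579]
[260.2 282.1] [252 266  14  27 225] z283 [-26.32306528 123.49341548] z142 [-54.75631728  57.38452192]
[260.2 307.4] [245 296  37  29 697] z283 [-27.18712325 108.05280299] z142 [-56.29161873  29.94886885]
```

Left pane is against its stop, with its lower grip at x -25. Lifting over to the right side, high enough to see that grip.

Call:
play_rows(
  steps="0.1 -0.8 0.5 0 0 0;0.1 -0.95 0.5 0 0 0;0.1 -0.95 0.5 0 0 0;0.1 -0.95 0.5 0 0 0;0.1 -0.95 0 0 0 0;0.1 -0.95 0 0 0 0;0.1 -0.95 0 0 0 0;0.1 -0.95 0 0 0 0",
)

```text
time_s: 18.95
tool_pos: [621.6, -43.4, 403.7]
eef_rot: [0.736, 0.677, -0.004, -0.004]
contact_force: [1.2, -0.1, 1.0]
finger_gap: 0.2
grasp_force: 0.0
```

Call:
play_rows(
  steps="0.2 -0.7 0 0 0 0;0.2 -0.7 0 0 0 0;0.2 -0.7 0 0 0 0;0.2 -0.7 0 0 0 0;0.1 -0.5 0 0 0 0;0 -0.2 0 0 0 0;0 0 0 0 0 0;0 0 0 0 0 0",
)

```text
time_s: 19.75
tool_pos: [648.7, -146.8, 404.0]
eef_rot: [0.736, 0.677, -0.004, -0.004]
contact_force: [0.6, -0.3, -1.0]
finger_gap: -0.1
grasp_force: 0.0
```

```bash
python3 - <<'E'
from h import *
snap('wrist','w8')
o=manip.get_obs();print(o['tool_pos'],o['eef_rot'],o['joints'].round(2))
c=np.array([579.2,53.2]);a=np.radians(-4.55);b=np.array([[np.cos(a),np.sin(a)],[-np.sin(a),np.cos(a)]])
for q,s in blobs('w8'):
    print(q,s,'z283',b@(onz('w8',*q,283)[:2]-c),'z142',b@(onz('w8',*q,142)[:2]-c))
E
```

```text
[ 648.62116324 -146.62520093  404.14677572] [ 0.73562743  0.67736495 -0.00358911 -0.00401433] [-0.34  0.61  0.94  1.92 -0.    1.31]
[179.8  24.1] [ 167    0   27   50 1089] z283 [  1.19703097 -62.255202  ] z142 [-48.99273803 -31.81191639]
[440.4  63.3] [431  53  20  22 344] z283 [155.14546579 -83.81282796] z142 [194.78932758 -65.94907792]
[86.  64.5] [ 75  54  22  22 358] z283 [-58.41541044 -83.54683994] z142 [-143.39086635  -65.52787774]
[290.8 107.9] [272 102  36  15 352] z283 [  64.79454595 -108.70284541] z142 [  51.71587643 -105.36318353]
[174.5 225.7] [155 180  39  89 522] z283 [ -17.7161327  -185.03464224] z142 [ -78.94231247 -226.23692365]
```

View pics/w8.png

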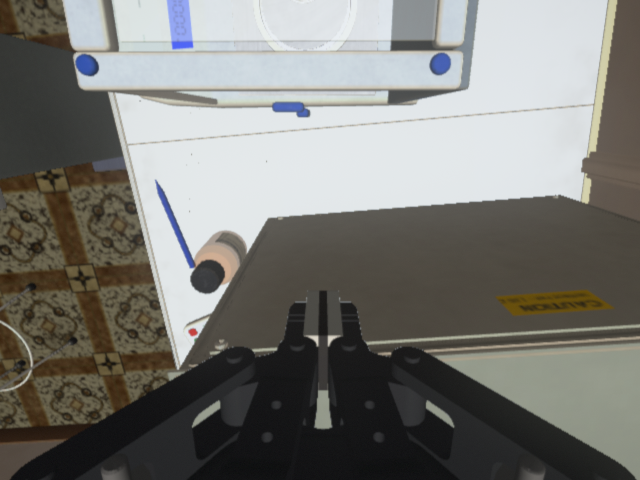

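The wrist view shows the right upper grip at (288,107), with the lower grip peeking out beside it at (304,113). The bottle is at (220,260), clear of the path, and the oven top lies below the fingers. The grip is at about x 64, y -108.5 in balance axes.

Call:
play_rows(
  steps="0.25 0.78 0 0 0 0;0.25 0.78 0 0 0 0;0.2 0.77 0 0 0 0;0 0 -0.3 0 0 0;0 0 -0.8 0 0 0;0 0 -0.8 0 0 0;0 0 -0.6 0 0 0;0 0 -0.3 0 0 0",
)

```text
time_s: 20.6
tool_pos: [669.0, -76.4, 318.7]
eef_rot: [0.735, 0.678, -0.004, -0.005]
contact_force: [-0.6, 0.2, -0.0]
finger_gap: 0.1
grasp_force: 0.0
```

Call:
play_rows(
  steps="0 0 0 0 0 0;0 0 0 0 0 0;0 0 -0.25 0 0 0;0 0 -0.25 0 0 0;0 0 -0.2 0 0 0;0 0 -0.15 0 0 0;0 0 -0.1 0 0 0;0 0 0 0 0 0",
)

```text
time_s: 21.4
tool_pos: [669.7, -77.6, 291.0]
eef_rot: [0.736, 0.677, -0.004, -0.004]
contact_force: [-0.1, -0.3, 0.5]
finger_gap: 0.1
grasp_force: 0.0
```

Call:
play_rows(
  steps="0 0.15 0 0 0 0;0 0 0 0 0 0;-0.15 0.012 0 0 0 0;-0.15 0.012 0 0 0 0;-0.1 0.008 0 0 0 0;-0.1 0.008 0 0 0 0;-0.1 0.008 0 0 0 0;-0.1 0.008 0 0 0 0",
)

```text
time_s: 22.2
tool_pos: [648.6, -71.4, 291.4]
eef_rot: [0.736, 0.677, -0.004, -0.004]
contact_force: [-0.3, -0.8, 0.1]
finger_gap: 0.1
grasp_force: 0.0
```

```bash
python3 - <<'E'
from h import *
snap('wrist','w9')
for q,s in blobs('w9'): print(q,s)
c=np.array([579.2,53.2]);a=np.radians(-4.55);b=np.array([[np.cos(a),np.sin(a)],[-np.sin(a),np.cos(a)]])
o=manip.get_obs();print(b@(o['tool_pos'][:2]-c), o['contact_force'],proj('w9',np.array([*(b.T@[60,-110]+c),142])))
E
```

```text
[148.1  76.9] [ 127   20   40   97 1892]
[302.5 213.3] [297 209  12   9  97]
[545.1 279.1] [528 263  35  32 873]
[161.5 329.2] [147 305  29  51 373]
[  78.72963403 -118.66232321] [0.53303232 0.08713727 0.090917  ] [298.95910432 215.31009785]
```

```bash
python3 - <<'E'
from h import *
c=np.array([579.2,53.2]);a=np.radians(-4.55);b=np.array([[np.cos(a),np.sin(a)],[-np.sin(a),np.cos(a)]])
print(b@(onz('w9',302.5,213.3,142)[:2]-c), b@(onz('w8',304,113,142)[:2]-c),b@(onz('w8',288,107,283)[:2]-c))
for r in (102,104,106,108,110,112): print(r,b@(onz('w8',285,r,283)[:2]-c))
im=cv2.imread('pics/w8.png')[96:122,262:320];cv2.imwrite('pics/w8c.png',cv2.resize(im,None,fx=12,fy=12,interpolation=cv2.INTER_NEAREST))
E
```

```text
[  62.72584642 -108.42732288] [  64.63859871 -110.16301641] [  63.06780945 -108.16932641]
102 [  61.30211774 -105.24391368]
104 [  61.26157911 -106.40887699]
106 [  61.22091129 -107.57755262]
108 [  61.18011368 -108.74995834]
110 [  61.13918564 -109.92611206]
112 [  61.09812656 -111.10603175]
```

View pics/w8c.png

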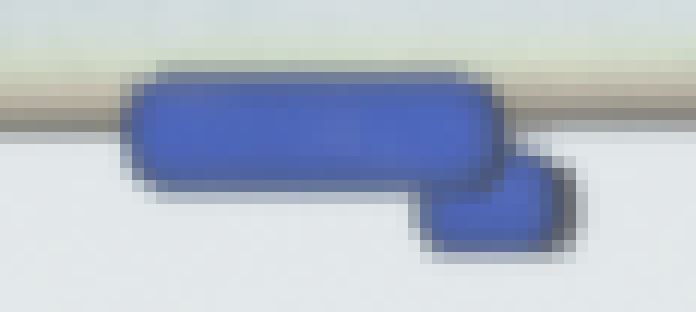

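The crop shows the grip ending at y -111. The finger is slightly outside it and passed by without contact. Back off, move 4 mm in, retry.

Call:
play_rows(
  steps="0.2 -0.016 0 0 0 0;0.3 -0.024 0 0 0 0;0.3 -0.024 0 0 0 0;0 0 0 0 0 0;0 0.05 0 0 0 0;0 0.04 0 0 0 0;0 0.04 0 0 0 0;0 0 0 0 0 0",
)

```text
time_s: 23.05
tool_pos: [672.6, -69.4, 291.5]
eef_rot: [0.736, 0.677, -0.004, -0.004]
contact_force: [-0.6, -1.4, 0.2]
finger_gap: 0.2
grasp_force: 0.7
```

Call:
play_rows(
  steps="-0.1 0.008 0 0 0 0;-0.1 0.008 0 0 0 0;-0.1 0.008 0 0 0 0;-0.1 0.008 0 0 0 0;-0.1 0.008 0 0 0 0;-0.1 0.008 0 0 0 0;-0.1 0.008 0 0 0 0;0 0 0 0 0 0",
)

```text
time_s: 23.85
tool_pos: [651.6, -67.7, 291.6]
eef_rot: [0.736, 0.677, -0.004, -0.004]
contact_force: [1.3, -0.6, 0.4]
finger_gap: 0.0
grasp_force: 0.7
```

```bash
cat > k.py <<'E'
from h import *
import sys
t=sys.argv[1]; snap('wrist',t)
c=np.array([579.2,53.2]);a=np.radians(-4.55);b=np.array([[np.cos(a),np.sin(a)],[-np.sin(a),np.cos(a)]])
o=manip.get_obs();print(b@(o['tool_pos'][:2]-c), o['contact_force'])
for q,s in blobs(t): print(q,s,b@(onz(t,*q,142)[:2]-c))
E
python3 k.py w10
```

```text
[  81.83530192 -114.77068668] [ 0.80993498 -0.84632879 -0.19974134]
[146.2  82.5] [ 125   25   39   97 1834] [-39.68477497 -12.25282402]
[294.6 218.4] [289 215  12   8  90] [  59.36563402 -108.53152851]
[533.8 290.5] [517 275  35  31 840] [ 251.20010767 -168.90062093]
[161.5 335.4] [149 315  25  43 310] [ -57.14023119 -211.82077088]
```

The right grip is now in contact and moving. Continue.

Call:
play_rows(
  steps="-0.1 0.008 0 0 0 0;-0.2 0.016 0 0 0 0;-0.25 0.02 0 0 0 0;-0.25 0.02 0 0 0 0;-0.25 0.02 0 0 0 0;-0.25 0.02 0 0 0 0;-0.25 0.02 0 0 0 0;-0.1 0.008 0 0 0 0",
)

```text
time_s: 24.7
tool_pos: [601.5, -63.7, 291.6]
eef_rot: [0.736, 0.677, -0.004, -0.004]
contact_force: [3.0, -0.6, -0.3]
finger_gap: 0.1
grasp_force: 1.1
```

```bash
python3 k.py w11
```

```text
[  31.44932822 -114.74363498] [ 2.13744706  0.18326736 -0.20522869]
[134.    9.1] [112   0  43  21 774] [-91.20793203  31.75476191]
[199.3  75.4] [ 182   25   37   96 2395] [-53.04831266  -7.89088901]
[295.2 218.2] [289 214  13   9  97] [   9.53841522 -108.34681056]
[ 82.5 288.5] [ 65 273  37  32 898] [-166.27679932 -167.79893237]
[200.9 335.8] [189 315  24  44 299] [ -73.73026535 -212.0994895 ]
```

Call:
play_rows(
  steps="-0.15 0.012 0 0 0 0;-0.2 0.016 0 0 0 0;-0.2 0.016 0 0 0 0;-0.2 0.016 0 0 0 0;-0.12 0.01 0 0 0 0;-0.08 0.006 0 0 0 0;-0.04 0.003 0 0 0 0;0 0 0 0 0 0",
)

```text
time_s: 25.55
tool_pos: [572.5, -61.4, 291.4]
eef_rot: [0.736, 0.677, -0.004, -0.004]
contact_force: [1.2, -0.5, 0.4]
finger_gap: -0.2
grasp_force: 0.8
```

Call:
play_rows(
  steps="-0.04 0.003 0 0 0 0;-0.03 0.003 0 0 0 0;-0.03 0.002 0 0 0 0;-0.02 0.002 0 0 0 0;-0.02 0.001 0 0 0 0;0 0 0 0 0 0;0 0 0 0 0 0;0 0 0 0 0 0",
)

```text
time_s: 26.35
tool_pos: [568.4, -61.1, 291.4]
eef_rot: [0.736, 0.677, -0.004, -0.004]
contact_force: [2.3, -0.3, 1.3]
finger_gap: 0.1
grasp_force: 1.1
```

Call:
play_rows(
  steps="-0.03 0.003 0 0 0 0;-0.03 0.002 0 0 0 0;-0.02 0.002 0 0 0 0;-0.02 0.001 0 0 0 0;0 0 0 0 0 0;0 0 0 0 0 0;0 0 0 0 0 0;0 0 0 0 0 0",
)

```text
time_s: 27.15
tool_pos: [566.1, -60.9, 291.5]
eef_rot: [0.736, 0.677, -0.003, -0.003]
contact_force: [7.3, -0.2, -0.3]
finger_gap: -0.2
grasp_force: 3.4
```

This is the predicted stop. One small confirming push, then retreat up and back to clear the camera views.

Call:
play_rows(
  steps="-0.02 0.001 0 0 0 0;-0.02 0.002 0 0 0 0;0 0 0 0 0 0;0 0 0 0 0 0;0.2 -0.1 0 0 0 0;0.2 -0.2 0.3 0 0 0;0 0 0.8 0 0 0;0 0 0.9 0 0 0",
)

```text
time_s: 27.95
tool_pos: [575.6, -69.9, 351.3]
eef_rot: [0.736, 0.677, -0.005, -0.005]
contact_force: [0.4, -0.1, 1.3]
finger_gap: 0.1
grasp_force: 0.0
```

Call:
play_rows(
  steps="0 0 0.9 0 0 0;-0.3 -0.2 0.9 0 0 0;-0.7 -0.8 0 0 0 0;-0.8 -0.8 0 0 0 0;-0.8 -0.8 0 0 0 0;-0.8 -0.8 0 0 0 0;-0.8 -0.8 0 0 0 0;-0.8 -0.8 0 0 0 0",
)

```text
time_s: 28.75
tool_pos: [424.8, -220.4, 405.2]
eef_rot: [0.736, 0.677, -0.004, -0.005]
contact_force: [0.6, 0.0, -0.8]
finger_gap: -0.2
grasp_force: 0.0
```

Call:
play_rows(
  steps="-0.8 -0.8 0 0 0 0;-0.8 -0.8 0 0 0 0;-0.8 -0.8 0 0 0 0;-0.8 -0.8 0 0 0 0;-0.8 -0.8 0 0 0 0;-0.8 -0.8 0 0 0 0;-0.5 -0.8 0 0 0 0;-0.3 -0.5 0 0 0 0",
)

```text
time_s: 29.55
tool_pos: [256.6, -403.9, 405.1]
eef_rot: [0.736, 0.677, -0.004, -0.005]
contact_force: [0.1, -0.2, -0.4]
finger_gap: -0.2
grasp_force: 0.0
```

```bash
python3 - <<'E'
from h import *
snap('top','top2');snap('scene','scene2')
for t in('top0','top2','scene2'):
    for q,s in blobs(t): print(t,q,s[4]) if t!='top0' else None
a=cv2.imread('pics/scene2.png')[100:360,150:410];b=cv2.imread('pics/top2.png')[80:340,140:480]
cv2.imwrite('pics/fin.png',cv2.resize(np.hstack([a,b]),(800,347)))
d=cv2.absdiff(cv2.imread('pics/top0.png'),cv2.imread('pics/top2.png')).max(2)
for nm,(u,v) in dict(tin=(185,215),tongs=(183,280),bottle=(430,270),crucible=(309,204)).items(): print(nm,d[v-22:v+22,u-18:u+18].mean())
c=np.array([579.2,53.2]);A=np.radians(-4.55);B=np.array([[np.cos(A),np.sin(A)],[-np.sin(A),np.cos(A)]])
pp=lambda x,y,z,t:proj(t,np.array([*(B.T@[x,y]+c),z])).round(0)
for t in('top2','scene2'): print(t,'L',pp(-26,110,278,t),'R',pp(-26,-109,278,t),'roof',pp(-15,0,312,t))
E
```

```text
top2 [ 5.4 62.8] 153
top2 [317.2 220.3] 55
top2 [307.  266.1] 434
top2 [410.8 299.2] 124
scene2 [330.5 186. ] 61
scene2 [340.5 295.6] 538
tin 0.7335858585858586
tongs 0.7411616161616161
bottle 0.8718434343434344
crucible 23.480429292929294
top2 L [262. 226.] R [370. 236.] roof [318. 223.]
scene2 L [276. 219.] R [386. 191.] roof [330. 187.]
```

View pics/fin.png

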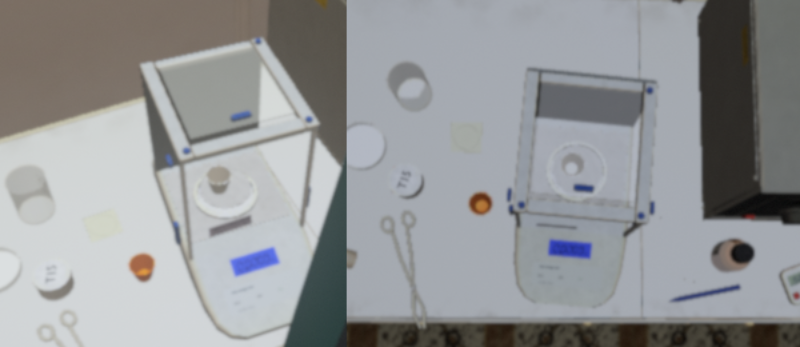

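I have used up my picture views, so I check the roof edge numerically: pane front edge to front bar, before and after.

```bash
python3 - <<'E'
from h import *
c=np.array([579.2,53.2]);A=np.radians(-4.55);B=np.array([[np.cos(A),np.sin(A)],[-np.sin(A),np.cos(A)]])
f=lambda t,u,v,z:(B@(onz(t,u,v,z)[:2]-c)).round(1)
print('edge w2',f('w2',192,130,306),f('w2',205,240,306),'grip w2',f('w2',229.8,308.8,316))
print('edge w3',f('w3',263,130,306),f('w3',270,250,306))
print('bar inner w3',f('w3',161,130,304),f('w3',178,250,304),'outer',f('w3',101,130,304))
print('bar w4 inner',f('w4',226,245,304),f('w4',231,320,304),'outer',f('w4',180,205,304))
t,_=tri([('scene2',330.5,186),('top2',317.2,220.3)]);print('grip now',B@(t[:2]-c),t[2])
t,_=tri([('scene0',314.3,156.9),('top0',321,176)]);print('grip before',B@(t[:2]-c))
# gradient profile along balance x on roof plane at y=-60 and 60, top2/scene2, between -60 and 30
for n in('top2','scene2','w4'):
  im=cv2.cvtColor(cv2.imread(f'pics/{n}.png'),cv2.COLOR_BGR2GRAY).astype(float)
  for y in(-40,40):
    print(n,y,[int(cv2.getRectSubPix(im.astype(np.float32),(1,1),tuple(map(float,proj(n,np.array([*(B.T@[x,y]+c),306])))))[0,0]) for x in range(-60,22,3)])
E
```

```text
edge w2 [66.8 74.9] [67.2 29.7] grip w2 [78.1  2.3]
edge w3 [12.7 74.9] [13.  25.3]
bar inner w3 [-28.   74.9] [-27.6  24.5] outer [-51.8  75. ]
bar w4 inner [-27.8  79.5] [-28.8  33.6] outer [-49.9 101.6]
grip now [-11.28664602   0.02178522] 311.9260494496916
grip before [ 7.82046856e+01 -1.44897000e-02]
top2 -40 [152, 141, 130, 146, 153, 152, 153, 154, 153, 146, 145, 146, 152, 162, 164, 164, 164, 166, 166, 166, 166, 166, 166, 166, 165, 166, 167, 167]
top2 40 [151, 140, 123, 139, 150, 152, 152, 153, 150, 142, 143, 145, 145, 162, 176, 178, 176, 173, 168, 167, 167, 167, 166, 167, 168, 168, 167, 167]
scene2 -40 [160, 186, 196, 197, 198, 198, 200, 202, 206, 208, 205, 204, 209, 214, 216, 217, 217, 216, 216, 216, 216, 215, 213, 208, 201, 190, 177, 166]
scene2 40 [157, 184, 195, 197, 198, 197, 193, 171, 129, 97, 95, 115, 141, 153, 155, 155, 155, 155, 155, 155, 155, 155, 155, 155, 155, 154, 154, 154]
w4 -40 [30, 74, 15, 13, 15, 14, 15, 15, 34, 40, 41, 25, 15, 16, 16, 16, 16, 17, 17, 17, 16, 17, 17, 21, 36, 21, 48, 199]
w4 40 [70, 149, 194, 167, 173, 177, 176, 177, 178, 174, 97, 188, 191, 206, 206, 206, 205, 204, 147, 175, 197, 198, 49, 48, 48, 73, 72, 71]
```

```bash
python3 -c "
from plant import manip
print(manip.sign_off())"
```

```text
the job is handed in; nothing more can be done
None
```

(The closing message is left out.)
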